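Lock the bayonet lid on the test pot

ROBOT

A 6-joint arm with a two-finger parallel gripper is mounted at the origin on a cart in front of the work surface, level with it; the furniture and walls round the work are solid. World frame = base frame: x ahead of the robot, y to its left, z up, the work surface at z = 0. Lengths are in m, angles in rad, forces in N, time in s.
With the tool pointing down it reaches from about 0.275 to 0.85 m from the base axis. Payload 19 kg.
Tool frame: the origin (TCP) lies between the finger pads; the fingertips stand 11 mm ahead of it and the grasp point (between the pads) lies 8 mm behind it; z points along the fingers, y is the line along which they close (so a half turn about z gives the same grasp; the last joint's range is limited). The gripper opens to 85 mm and grips with 20 to 120 N. Pads are 22 mm wide; open, the fingers measure 114 mm over their backs; the gripper's body (76 mm by 85 mm) begins 54 mm behind the grasp point. The pads swing forward as they close: fully open they stand 13 mm farther back than shut.
Start: joints at [-1.458, 0.15, 1.437, -0, 1.554, -0.134], TCP at [0.14, -0.558, 0.242] pointing down, gripper open.
Joint ranges: [-2.8, 2.8], [-0.68, 2.1], [0.12, 2.68], [-1.39, 4.53], [0.16, 2.79], [-2.81, 2.81]. Speed limits (rad/s): [1.89, 1.89, 2.22, 3.01, 3.01, 3.01].

INTERFACE

Orientations are given as a rotation vector (axis times angle).
In Python, from rig import ctrl, eyes, nets gives the robot as it stands. The module is installed in compiled form; this text tells all that it offers.
- The arm moves only by the tool jog_arm, never from a script. Its argument "moves" is one flat list of numbers, 7 for each row, row after row: the turn, a rotation vector about the tool's x, y, z in rad, then the shift along the tool's x, y, z in cm, then the closure in counts, from 0 (fully open) to 255 (shut). In form: [rx, ry, rz, dx, dy, dz, grip, rx, ry, rz, dx, dy, dz, grip, ...]. A call has 1 to 5 rows; each row shifts and turns the commanded pose from where the row before left it, along the tool's axes as they then stand; what a row does not reach is not made up. A row lasts 1/10 s, in which the tool goes at most 50 mm and 8.59 degrees, less where a joint would pass 70% of its speed; a pose out of reach is approached as far as the arm can. A call with a gripper value outside its range is refused whole. The fingers move at their own pace and stop on an object; "force" is the grip in N (left out, the last holds). Time passes only in rows, so rows that do not move let the fingers close. It gives the time, the measured TCP pose, the force, the opening and the grip force at its end, in the units of the state.
- ctrl.state(): the state, without advancing time (a new reading comes with each control period).
- eyes.get_image(name): name is "scene" or "top" or "wrist"; returns a dict with "frame" (384x512x3 uint8, blue, green, red), "fx", "fy", "cx", "cy" (pixels), "distortion" ([k1, k2, p1, p2, k3] as OpenCV has them; the pictures are not rectified), "extrinsics" (4x4, takes a point from camera to world coordinates). Camera axes: x right, y down, z forward; pixel columns grow to the right and rows downward; lengths in m; the calibration is good to about 2 mm. A picture is of the moment at which its call begins. There is no depth.
- ctrl.hand_in(): hands the job in; it is judged then, once.
Trained networks look in a picture, given as the dict that the camera call returned (one of the last four; its "shot" number tells which), for a name from the list of things; names that differ only in an ending like _2 or _b are one class to them, and where a whole thing is asked for, a point or a joint stands for the part that bears it (a point fixed in the world has none). Each returns a list of dicts, best first, with "p" (0 to 1); they miss things now and then, are a little off and sometimes report something else, mostly with a low value. They report only what shows in the picture. A call takes as long as a camera call. They do not tell look-alikes from the thing itself.
- nets.masks_of(query, picture): "pixels" (384x512 bool, what is visible of it).
- nets.tip_of(query, picture): "location" ([x, y, z] in m, in world coordinates, good to about 4 mm: a listed point, or the origin of a listed thing).
The state is a dict: "time": time; "joints": joint angles; "joint_velocities": joint speeds; "joint_efforts": joint torques, N m; "tcp_pos": TCP position; "tcp_rot": TCP orientation; "force": force on the tool from outside, world axes, zero at the start; "wrist_torque": the same for the moment, N m; "gripper_width": finger opening in m; "grip_force": force on a finger pad.
Only numpy, scipy, OpenCV 4.12 (cv2) and the standard library are available. Lean on these libraries where they do the work, as an engineer would, in place of code of your own. Each camera call takes 0.05 s, during which the arm holds its last target. There are 200 camera calls.

TASK

Put the handled lid into the mouth of the test pot, let its two ears drop through the gaps, then swing its crank clockwise (seen from above) until the ramps cam firmly tight on the sprung seal, and let go. Feel for the resistance: stop as soon as it is firmly tight, never strain the lugs or press hard on them, and leave the other things where they are.

Things in the scene. Friction and masses are not known exactly. Their poses are not given: they have to be found in the camera images.
- pot: Upright round steel pot fixed to the bench; origin at the centre of its underside, z up. Base flange 112 mm dia, 10 mm thick; body 100 mm dia, rim 53 mm above the bench, bore 84 mm dia. At the mouth two lugs reach inward to 64 mm dia; the two gaps between them, each 46 deg wide, lie on the pot's +x and -x (dark notches on the outside mark them).
- pot_mouth (a point): Centre of the pot's mouth, level with rim and lug tops (53 mm up). The lugs' undersides are ramps falling clockwise, seen from above. A spring-loaded seal pad fills the bottom; its height is 26 to 33 mm above the bench, unknown beforehand, so the lid comes tight anywhere between 30 and 90 deg of clockwise turn. Tightened, it does not turn back by itself.
- lid: Loose steel bayonet lid, 0.4 kg, standing on the bench; origin at the centre of its underside, z up. Plug 60 mm dia, z 0 to 36 mm; cap 88 mm dia, z 36 to 44; on it a flat-sided boss 24 mm across x, 40 mm along y, z 44 to 82; crank arm 16 mm wide, z 36 to 44, along +y, ending in an upright knob. Inserted but not turned it rests on the pad, underside 26 to 33 mm above the bench.
- lid_ear (a point): Tip of the ear on the lid's +x, 40 mm from the axis, 8 mm above the underside (a twin lies on -x). Ears: 19 mm wide wedges, z 2 to 13 mm, 80 mm dia over both. They drop through the pot's gaps when lid x and pot x are parallel (either way round, 5 deg of play each side; plug 2 mm of play all round). With the arm on the pot's +y, the twist takes it to the far side.
- lid_boss (a point): Point on the lid's axis inside the boss, 67 mm above the lid's underside; grip the boss here across its 24 mm (lid x). The cap's top lies 23 mm below this point.
- lid_knob (a point): Point on the axis of the upright round crank knob (18 mm dia, z 44 to 82 mm), 66 mm above the lid's underside, 95 mm from the lid's axis along lid +y. Grip or push it from above. It swings freely with under 2 N (tangential), then stiffens steadily as the ramps cam; 6 to 9 N at the knob is firmly tight, above 12 N the lugs are strained.
- collar: Bystander: dark flanged steel collar, 62 mm dia, 22 mm high; origin at the centre of its underside.
- tin_flux: Bystander: small round lidded tin, 61 mm dia, 50 mm high; origin at the centre of its underside.
- spanner: Bystander: small open-ended spanner, 37x167x7 mm, lying flat, long along its y; origin at the centre of its underside.
Mind the look-alikes: they are no part of the job. Leave any green look-alike of the lid alone.

How it is judged:
On the way:
1. the lid is down in the pot, its ears below the lugs, not yet tight (z of lid in the frame of pot below 0.037 m and horizontal distance between lid and pot below 0.006 m and contact force between lid and pot below 6 N), for 0.1 s.
At the end, for the whole second after the job is handed in: The lid sits upright (within 0.06 rad) and central (within 6 mm) in the pot, its underside less than 35 mm above the pot's, turned at least 0.4 rad from the gaps, its ears clamped under the lugs with at least 10 N, released and at rest (contact force between lid and pot above 10 N and angle between the x axis of lid and the x axis of pot, either way round above 0.4 rad and z of lid in the frame of pot below 0.035 m and horizontal distance between lid and pot below 0.006 m and angle between lid's own z axis and vertical below 0.06 rad and linear speed of lid below 0.01 m/s); the robot touches nothing.
It fails at once if the lid is strained or pressed against the pot with more than 60 N (contact force between lid and pot above 60 N).
It fails at once if a bystander (collar, tin, spanner) is moved by more than 30 mm (distance of any of collar, tin_flux, spanner from where it was at the start of the episode above 0.03 m).
It also fails if it takes over 72 s, if anything falls off the work surface, if the arm or the gripper's body presses on something with over 40 N, if the wrist force passes 120 N, or if a joint passes its speed limit or range.

## Working session

There is one attempt and no reset: what is moved stays moved. The work goes in short steps, Python scripts to look and compute and a tool call to move; the robot and the scene stay as the last step left them, time stands still between calls to the robot, and variables do not carry over. Pictures are saved under pics/ and viewed, at most 10 in all, crops included, and the job is handed in when it is done.

Besides the shell and the picture viewer there is one more tool, called after "Emit:" as name(argument=value, ...) on one line, values as JSON. jog_arm: Moves the arm, as the interface text tells. Its arguments: {"type":"object","properties":{"moves":{"type":"array","items":{"type":"number"}},"force":{"type":"number"}},"required":["moves"]}

```bash
mkdir -p pics
cat > h.py <<'E'
import numpy as np, cv2
from rig import ctrl, eyes, nets
from scipy.spatial.transform import Rotation as R
def proj(im,p):
    E=np.linalg.inv(im["extrinsics"]); K=np.array([[im["fx"],0,im["cx"]],[0,im["fy"],im["cy"]],[0,0,1]])
    return cv2.projectPoints(np.array(p,float).reshape(1,3),cv2.Rodrigues(E[:3,:3])[0],E[:3,3],K,np.array(im["distortion"],float))[0].ravel()
def ray(im,uv):
    K=np.array([[im["fx"],0,im["cx"]],[0,im["fy"],im["cy"]],[0,0,1]])
    n=cv2.undistortPoints(np.array(uv,float).reshape(1,1,2),K,np.array(im["distortion"],float)).ravel()
    E=np.array(im["extrinsics"]); d=E[:3,:3]@[n[0],n[1],1]; return E[:3,3],d/np.linalg.norm(d)
def at_z(im,uv,z):
    o,d=ray(im,uv); return o+d*(z-o[2])/d[2]
def tri(*obs):
    A=np.zeros((3,3));b=np.zeros(3)
    for im,uv in obs:
        o,d=ray(im,uv);M=np.eye(3)-np.outer(d,d);A+=M;b+=M@o
    return np.linalg.solve(A,b)
E
python3 - <<'E'
from h import *
ims={n:eyes.get_image(n) for n in("scene","top")}
cv2.imwrite("pics/a.png",np.vstack([ims["scene"]["frame"],ims["top"]["frame"]])[:, :])
v=cv2.resize(np.hstack([ims["scene"]["frame"],ims["top"]["frame"]]),(800,300)); cv2.imwrite("pics/b.png",v)
for n in ims: cv2.imwrite(f"pics/{n}.png",cv2.resize(ims[n]["frame"],(800,600)))
for n,im in ims.items():
  for q in("pot","pot_mouth","lid","lid_boss","lid_knob","lid_ear","collar","tin_flux","spanner"):
    for r in nets.tip_of(q,im)[:3]: print(n,q,round(r["p"],2),np.round(r["location"],3),proj(im,r["location"]).round())
print(ctrl.state())
E
```

```text
scene pot 0.92 [ 0.551  0.214 -0.   ] [285. 179.]
scene pot 0.17 [0.481 0.401 0.068] [267. 192.]
scene pot_mouth 0.57 [0.557 0.216 0.057] [283. 161.]
scene lid 0.78 [0.474 0.406 0.002] [269. 217.]
scene lid 0.65 [0.388 0.612 0.002] [243. 280.]
scene lid_boss 0.93 [0.479 0.406 0.066] [267. 194.]
scene lid_boss 0.69 [0.387 0.612 0.065] [242. 256.]
scene lid_boss 0.37 [0.556 0.216 0.054] [284. 162.]
scene lid_knob 0.74 [0.49  0.502 0.06 ] [238. 213.]
scene lid_knob 0.53 [ 0.335  0.438 -0.001] [311. 246.]
scene lid_ear 0.72 [0.396 0.577 0.006] [251. 267.]
scene lid_ear 0.68 [0.518 0.398 0.007] [256. 208.]
scene collar 0.69 [0.382 0.249 0.001] [331. 201.]
scene collar 0.16 [ 0.479  0.406 -0.   ] [267. 217.]
scene tin_flux 0.85 [ 0.649  0.443 -0.   ] [208. 202.]
scene spanner 0.75 [ 0.332  0.435 -0.001] [313. 245.]
scene spanner 0.66 [0.489 0.505 0.06 ] [238. 214.]
top pot 0.82 [0.554 0.215 0.002] [327. 163.]
top pot_mouth 0.8 [0.553 0.22  0.056] [330. 161.]
top lid 0.61 [ 0.484  0.406 -0.001] [247. 192.]
top lid_boss 0.6 [0.474 0.411 0.064] [246. 195.]
top lid_knob 0.77 [0.48  0.629 0.062
[... 285 characters left out ...]
': array([-1.45801946e+00,  1.50510890e-01,  1.43742294e+00, -8.55955753e-06,
        1.55378856e+00, -1.34003623e-01]), 'joint_velocities': array([ 5.37589042e-04, -5.82339005e-04, -7.52963477e-05,  1.31224845e-03,
       -6.98712947e-04,  8.88163486e-04]), 'joint_efforts': array([ 1.68390102e-04, -7.12814212e+01, -5.71047270e+01, -7.47194417e-05,
        1.54247460e-03,  2.75755934e-05]), 'tcp_pos': array([ 0.14043519, -0.55755174,  0.24224893]), 'tcp_rot': array([-3.11757851e+00, -3.86643235e-01,  1.12792700e-05]), 'force': array([-0.05730926, -0.32633724,  0.07935697]), 'wrist_torque': array([ 0.02621697,  0.0799342 , -0.01430176]), 'grip_force': 0.0, 'gripper_width': 0.0855926989841506}
```

View pics/top.png

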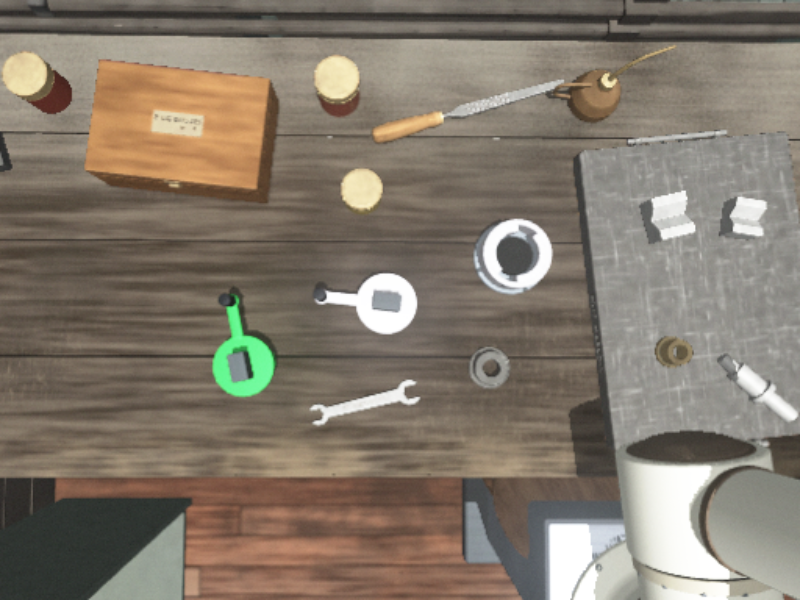

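View pics/scene.png

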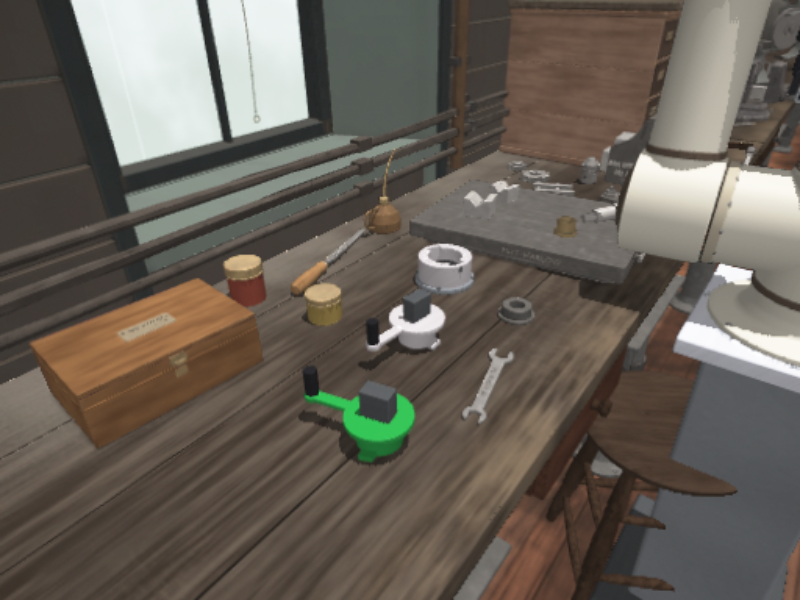

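The candidates in the top view (800x600) are the white steel lid at (387,302) and the green one at (243,365). Only the white one fits, because the task says to leave the green look-alike alone. The pot is at (515,255). I'll confirm the lid in a wrist crop on the way.

Emit:
jog_arm(moves=[0, 0, 0, 3.4, -3.5, -0.6, 0, 0, 0, 0, 3.4, -3.5, -0.6, 0, 0, 0, 0, 3.4, -3.5, -0.6, 0, 0, 0, 0, 3.4, -3.5, -0.6, 0, 0, 0, 0, 3.4, -3.5, -0.6, 0])

```text
time: 1.5
tcp_pos: [0.263, -0.3446, 0.2726]
tcp_rot: [3.117, 0.386, 0.0]
force: [1.6, 0.1, 1.1]
gripper_width: 0.0857
grip_force: 0.0
```

Emit:
jog_arm(moves=[0, 0, 0, 3.4, -3.5, -0.6, 0, 0, 0, 0, 3.4, -3.5, -0.6, 0, 0, 0, 0, 3.4, -3.5, -0.6, 0, 0, 0, 0, 3.4, -3.5, -0.6, 0, 0, 0, 0, 3.4, -3.5, -0.6, 0])

```text
time: 2.0
tcp_pos: [0.3851, -0.1332, 0.3029]
tcp_rot: [3.117, 0.386, 0.001]
force: [0.5, -1.2, -0.1]
gripper_width: 0.0854
grip_force: 0.0
```

Emit:
jog_arm(moves=[0, 0, 0, 3.4, -3.5, -0.6, 0, 0, 0, 0, 3.4, -3.5, -0.6, 0, 0, 0, 0, 3.4, -3.5, -0.6, 0, 0, 0, 0, 3.4, -3.5, -0.6, 0, 0, 0, 0, 3.4, -3.5, -0.6, 0])

```text
time: 2.5
tcp_pos: [0.5073, 0.0783, 0.3328]
tcp_rot: [3.118, 0.387, 0.001]
force: [1.0, -0.6, 0.8]
gripper_width: 0.0854
grip_force: 0.0
```

Emit:
jog_arm(moves=[0, 0, -0.14, 0, 0, 0, 0, 0, 0, -0.14, 0, 0, 0, 0, 0, 0, -0.14, 0, 0, 0, 0, 0, 0, -0.14, 0, 0, 0, 0, 0, 0, -0.14, 0, 0, 0, 0])

```text
time: 3.0
tcp_pos: [0.5067, 0.0762, 0.3323]
tcp_rot: [-2.792, -1.441, -0.0]
force: [0.3, -0.3, -0.1]
gripper_width: 0.0853
grip_force: 0.0
```

Emit:
jog_arm(moves=[0, 0, -0.14, 0, 0, 0, 0, 0, 0, -0.14, 0, 0, 0, 0, 0, 0, -0.14, 0, 0, 0, 0, 0, 0, -0.14, 0, 0, 0, 0, 0, 0, 0, 0, 0, 0, 0])

```text
time: 3.5
tcp_pos: [0.5067, 0.0761, 0.3324]
tcp_rot: [-2.288, -2.152, -0.0]
force: [-0.1, 0.1, 1.3]
gripper_width: 0.0858
grip_force: 0.0
```

Run:
```python
from h import *
im=eyes.get_image("wrist"); cv2.imwrite("pics/w1.png",cv2.resize(im["frame"],(800,600)))
print(np.round(im["extrinsics"],3))
for q in("pot_mouth","lid_boss","lid_knob","lid_ear"):
    for r in nets.tip_of(q,im)[:2]: print(q,round(r["p"],2),np.round(r["location"],3),proj(im,r["location"]).round())
```

```text
[[ 0.998 -0.058 -0.019  0.512]
 [-0.06  -0.951 -0.302  0.153]
 [-0.     0.303 -0.953  0.464]
 [ 0.     0.     0.     1.   ]]
lid_boss 0.36 [ 0.39   0.252 -0.   ] [153.  16.]
```

View pics/w1.png

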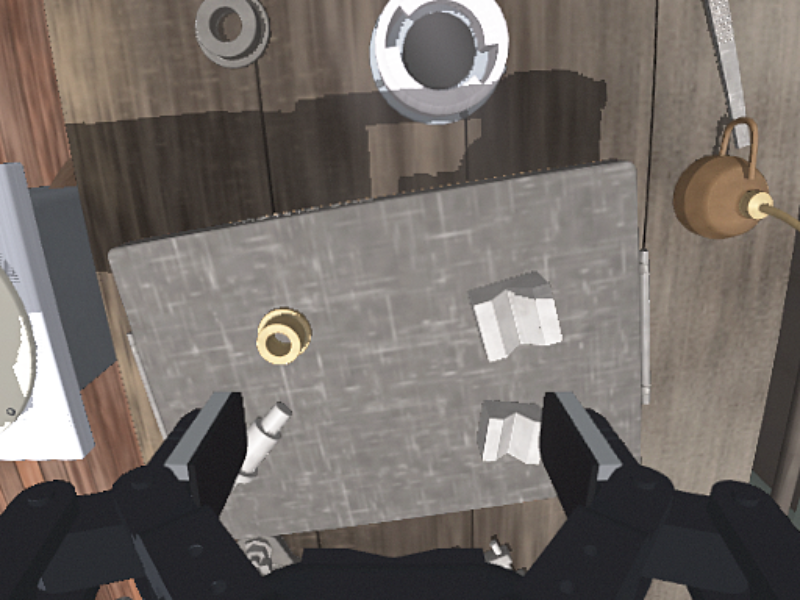

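The pot is at the top of the picture (440,55) and its gaps lie on a diagonal. I'll move over it for a proper look, then on towards the lid.

Emit:
jog_arm(moves=[0, 0, 0, 4.5, 1, 0, 0, 0, 0, 0, 4.5, 1, 0, 0, 0, 0, 0, 4.5, 1, 0, 0, 0, 0, 0, 4.5, 0, 0, 0, 0, 0, 0, 0, 0, 0, 0])

```text
time: 4.25
tcp_pos: [0.5479, 0.2583, 0.3313]
tcp_rot: [-2.288, -2.151, 0.001]
force: [-0.5, -1.0, -0.1]
gripper_width: 0.0852
grip_force: 0.0
```

Run:
```python
from h import *
import pickle
im=eyes.get_image("wrist"); pickle.dump(im,open("w2.pkl","wb"))
cv2.imwrite("pics/w2.png",cv2.resize(im["frame"],(800,600)))
for q in("pot_mouth","pot","lid","lid_boss","lid_knob","lid_ear"):
    for r in nets.tip_of(q,im)[:2]: print(q,round(r["p"],2),np.round(r["location"],3),proj(im,r["location"]).round())
```

```text
pot_mouth 0.89 [0.55  0.215 0.059] [255. 185.]
pot 0.79 [ 0.552  0.219 -0.002] [256. 170.]
lid 0.67 [0.477 0.408 0.001] [191.  35.]
lid 0.39 [ 0.551  0.217 -0.001] [255. 172.]
lid_boss 0.72 [0.476 0.401 0.064] [181.  32.]
lid_ear 0.78 [0.518 0.399 0.009] [222.  39.]
lid_ear 0.69 [0.477 0.408 0.001] [190.  35.]
```

View pics/w2.png

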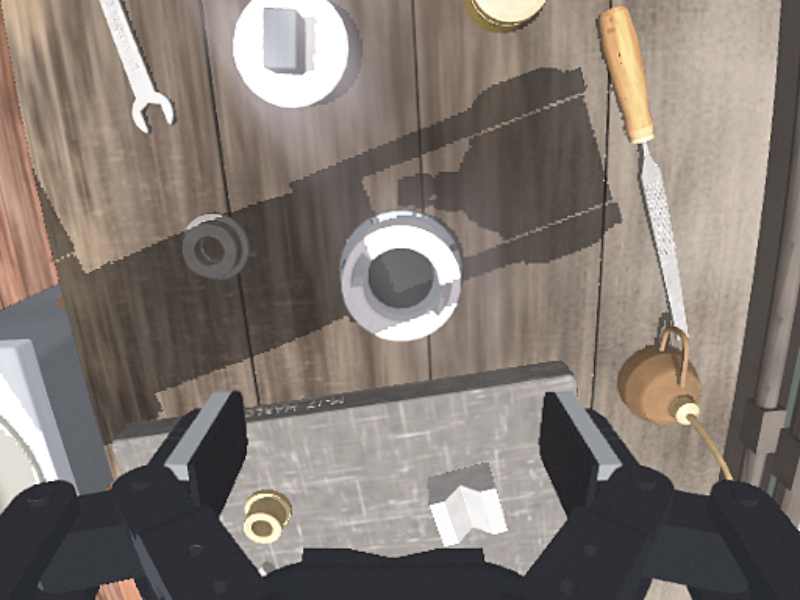

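Run:
```python
from h import *
import pickle
w=pickle.load(open("w2.pkl","rb")); t=eyes.get_image("top"); s=eyes.get_image("scene")
def rect(im,cx,cy,z,h=.075,n=400):
    # image right=+x world, up=+y
    a=np.linspace(-h,h,n); X,Y=np.meshgrid(cx+a,cy-a)
    P=np.stack([X.ravel(),Y.ravel(),np.full(X.size,z)],1)
    E=np.linalg.inv(im["extrinsics"]); K=np.array([[im["fx"],0,im["cx"]],[0,im["fy"],im["cy"]],[0,0,1]])
    p=cv2.projectPoints(P,cv2.Rodrigues(E[:3,:3])[0],E[:3,3],K,np.array(im["distortion"],float))[0].reshape(n,n,2).astype(np.float32)
    g=cv2.remap(im["frame"],p[...,0],p[...,1],cv2.INTER_CUBIC)
    return (255*(g/255.)**0.5).astype(np.uint8)
v=np.hstack([rect(w,.552,.216,.053,n=400),rect(t,.552,.216,.053,n=400)])
v=np.vstack([v,np.hstack([rect(t,.482,.44,.06,.1,300),rect(s,.552,.216,.053,.075,300),np.zeros((300,200,3),np.uint8)])])
cv2.imwrite("pics/r.png",cv2.resize(v,(685,600)))
```

```text
(no output)
```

View pics/r.png

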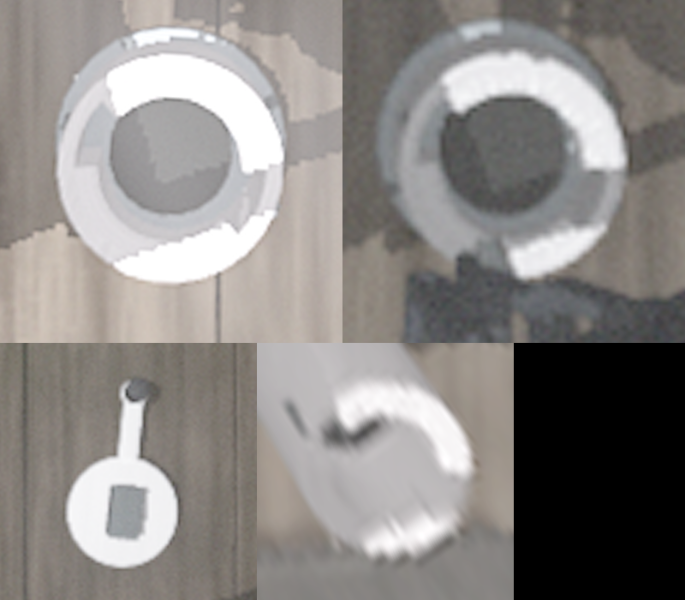

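The bottom-left panel confirms the white steel lid: knob upright, arm along about +y. The pot's gaps lie near -23 deg, but half of it is in shadow. I'll go over the lid and re-measure both from there.

Emit:
jog_arm(moves=[0, 0, 0, 4, -2.6, 0, 0, 0, 0, 0, 4, -2.6, 0, 0, 0, 0, 0, 4, -2.6, 0, 0, 0, 0, 0, 2, 0, 3, 0, 0, 0, 0, 0, 0, 0, 0])

```text
time: 5.2
tcp_pos: [0.4779, 0.4, 0.2988]
tcp_rot: [-2.288, -2.151, 0.007]
force: [0.4, -0.9, -0.6]
gripper_width: 0.0853
grip_force: 0.0
```

```bash
cat >> h.py <<'E'
def rect(im,cx,cy,z,h=.075,n=400):
    a=np.linspace(-h,h,n); X,Y=np.meshgrid(cx+a,cy-a)
    P=np.stack([X.ravel(),Y.ravel(),np.full(X.size,z)],1)
    E=np.linalg.inv(im["extrinsics"]); K=np.array([[im["fx"],0,im["cx"]],[0,im["fy"],im["cy"]],[0,0,1]])
    p=cv2.projectPoints(P,cv2.Rodrigues(E[:3,:3])[0],E[:3,3],K,np.array(im["distortion"],float))[0].reshape(n,n,2).astype(np.float32)
    g=cv2.remap(im["frame"],p[...,0],p[...,1],cv2.INTER_CUBIC)
    return (255*(g/255.)**0.7).astype(np.uint8)
E
python3 - <<'E'
from h import *
import pickle
w=eyes.get_image("wrist"); t=eyes.get_image("top"); pickle.dump((w,t),open("w3.pkl","wb"))
for im in(w,t):
  for q in("pot_mouth","lid","lid_boss","lid_knob","lid_ear"):
    for r in nets.tip_of(q,im)[:2]: print(q,round(r["p"],2),np.round(r["location"],3),proj(im,r["location"]).round())
v=np.hstack([rect(w,.552,.216,.053,.06,300),rect(t,.552,.216,.053,.06,300)])
v=np.vstack([v,np.hstack([rect(w,.482,.43,.082,.09,300),rect(w,.482,.43,.044,.09,300)])])
cv2.imwrite("pics/r3.png",v)
E
```

```text
pot_mouth 0.72 [0.549 0.217 0.059] [314. 290.]
lid 0.81 [0.477 0.408 0.   ] [251. 141.]
lid 0.63 [ 0.329  0.437 -0.005] [138. 127.]
lid_boss 0.61 [0.477 0.4   0.066] [251. 158.]
lid_ear 0.84 [0.393 0.573 0.006] [172.   9.]
lid 0.56 [ 0.388  0.611 -0.   ] [161. 233.]
lid_boss 0.57 [0.387 0.612 0.069] [153. 234.]
lid_knob 0.95 [0.479 0.632 0.06 ] [146. 192.]
lid_ear 0.92 [0.394 0.571 0.006] [177. 230.]
```

View pics/r3.png

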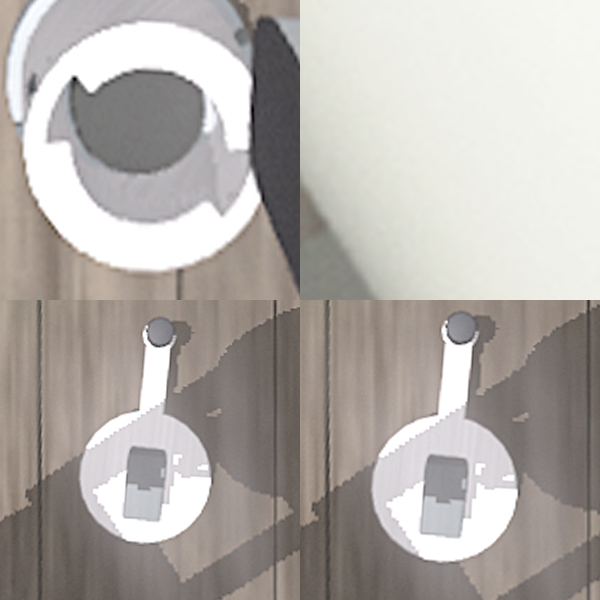

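The rectified crop at (147,146) puts the pot centre at (0.551, 0.2175), with gap edges at about 135 to 177 deg and -44 to -2 deg, so the pot yaw is about -23.3 deg. The lid axis is at (0.479, 0.407) and the knob at (0.487, 0.501), so the lid yaw is about -5 deg. The cap diameter measures 87.6 mm, which checks the height. I'll descend and grip the boss.

Emit:
jog_arm(moves=[0, 0, 0.027, 0.6, 0, 4.5, 0, 0, 0, 0, 0, 0, 4.7, 0, 0, 0, 0, 0, 0, 4.7, 0, 0, 0, 0, 0, 0, 4.7, 0, 0, 0, 0, 0, 0, 2, 0])

```text
time: 6.3
tcp_pos: [0.4781, 0.4035, 0.0918]
tcp_rot: [-2.32, -2.117, 0.008]
force: [-0.7, -0.1, 0.5]
gripper_width: 0.0855
grip_force: 0.0
```

Run:
```python
from h import *
w=eyes.get_image("wrist"); s=ctrl.state(); print(s["tcp_pos"],s["tcp_rot"],s["force"])
cv2.imwrite("pics/g.png",cv2.resize(w["frame"],(640,480)))
```

```text
[0.47774464 0.40318918 0.09019946] [-2.31934483 -2.11712465  0.01110179] [-0.78230018 -0.69555463 -3.96498574]
```

View pics/g.png

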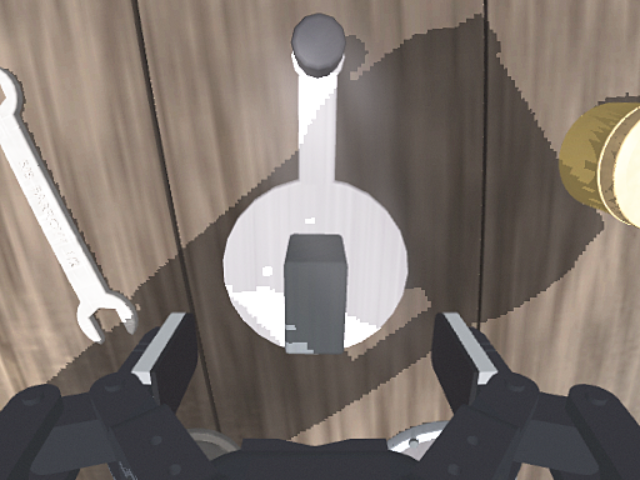

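Emit:
jog_arm(moves=[0, 0, 0, 0.35, 0, 1.5, 0, 0, 0, 0, 0, 0, 1.2, 0, 0, 0, 0, 0, 0, 0, 120, 0, 0, 0, 0, 0, 0, 200, 0, 0, 0, 0, 0, 0, 255], force=40)

```text
time: 6.85
tcp_pos: [0.4804, 0.4083, 0.0704]
tcp_rot: [2.32, 2.118, 0.002]
force: [-1.3, -0.2, 0.6]
gripper_width: 0.0434
grip_force: 0.0
```

Emit:
jog_arm(moves=[0, 0, 0, 0, 0, 0, 255, 0, 0, 0, 0, 0, 0, 255, 0, 0, 0, 0, 0, 0, 255, 0, 0, 0, 0, 0, 0, 255, 0, 0, 0, 0, 0, 0, 255], force=40)

```text
time: 7.35
tcp_pos: [0.4802, 0.4082, 0.0701]
tcp_rot: [2.32, 2.118, 0.002]
force: [-1.6, -0.3, 5.5]
gripper_width: 0.0232
grip_force: 44.7
```

Emit:
jog_arm(moves=[0, 0, 0, 0, 0, -2, 255, 0, 0, 0, 0, 0, -4, 255, 0, 0, 0, 0, 0, -4, 255, 0, 0, 0, 0, 0, -2, 255, 0, 0, 0, 0, 0, 0, 255])

```text
time: 7.85
tcp_pos: [0.4808, 0.4085, 0.1925]
tcp_rot: [2.32, 2.118, 0.007]
force: [0.3, 0.3, -3.7]
gripper_width: 0.023
grip_force: 43.6
```

Emit:
jog_arm(moves=[0, 0, 0.04, -2.4, 1.2, 0, 255, 0, 0, 0, -4.1, 2, 0, 255, 0, 0, 0, -4.1, 2, 0, 255, 0, 0, 0, -4.1, 2, 0, 255, 0, 0, 0, -3.5, 1.3, 0, 255])

```text
time: 8.35
tcp_pos: [0.5415, 0.2145, 0.1873]
tcp_rot: [-2.362, -2.07, 0.003]
force: [0.7, -0.3, -1.9]
gripper_width: 0.0231
grip_force: 43.5
```

Emit:
jog_arm(moves=[0, 0, 0.1, 0, 0, 0, 255, 0, 0, 0.1, 0, 0, 0, 255, 0, 0, 0.08, 0, 0, 0, 255, 0, 0, 0, 0, 0, 0, 255, 0, 0, 0, 0, 0, 0, 255])

```text
time: 8.85
tcp_pos: [0.5411, 0.2168, 0.1882]
tcp_rot: [-2.625, -1.724, 0.002]
force: [0.6, 0.3, -3.3]
gripper_width: 0.0233
grip_force: 43.2
```

Run:
```python
from h import *
import pickle
w=eyes.get_image("wrist"); t=eyes.get_image("top"); sc=eyes.get_image("scene"); s=ctrl.state(); print(s["tcp_pos"],s["tcp_rot"],s["force"],s["gripper_width"])
pickle.dump((w,t,sc),open("w4.pkl","wb"))
for n,im in(("w",w),("t",t),("s",sc)):
  for q in("pot_mouth","lid","lid_boss","lid_knob","lid_ear"):
    for r in nets.tip_of(q,im)[:2]: print(n,q,round(r["p"],2),np.round(r["location"],4),proj(im,r["location"]).round())
cv2.imwrite("pics/c4.png",np.vstack([np.hstack([cv2.resize(w["frame"],(400,300)),cv2.resize(t["frame"][80:260,180:420],(400,300))]),np.hstack([cv2.resize(sc["frame"][60:240,180:420],(400,300)),rect(w,.56,.25,.05+.14+.03,.075,300),np.zeros((300,100,3),np.uint8)])]))
```

```text
[0.54136795 0.21690328 0.18888314] [-2.62623941e+00 -1.72357397e+00  8.02454805e-04] [ 0.06026689 -0.62038508 -3.1219294 ] 0.023245011515043712
w lid 0.84 [0.541  0.2166 0.1208] [251. 212.]
w lid_boss 0.78 [0.5377 0.2105 0.1817] [249. 271.]
w lid_knob 0.69 [0.5814 0.2976 0.1856] [264.  53.]
w lid_knob 0.32 [0.5421 0.216  0.1188] [253. 211.]
t pot_mouth 0.94 [0.5522 0.2205 0.0552] [330. 161.]
t lid 0.86 [ 0.3873  0.6096 -0.004 ] [161. 233.]
t lid 0.74 [0.5419 0.2149 0.1166] [340. 162.]
t lid_boss 0.95 [0.3859 0.6135 0.0677] [153. 235.]
t lid_boss 0.83 [0.5382 0.2194 0.1807] [347. 159.]
t lid_knob 0.9 [0.573  0.3034 0.1825] [303. 140.]
t lid_knob 0.6 [0.4793 0.6272 0.0601] [148. 192.]
s pot_mouth 0.94 [0.555  0.2154 0.0576] [284. 161.]
s lid 0.74 [0.3888 0.612  0.0007] [243. 281.]
s lid 0.57 [0.5392 0.2143 0.1192] [290. 142.]
s lid_boss 0.84 [0.3884 0.6071 0.0657] [243. 254.]
s lid_boss 0.72 [0.5414 0.2126 0.1836] [290. 120.]
s lid_knob 0.84 [0.4781 0.6274 0.0612] [202. 244.]
s lid_knob 0.79 [0.5792 0.3039 0.1787] [259. 129.]
s lid_ear 0.86 [0.394  0.5765 0.0057] [252. 268.]
s lid_ear 0.83 [0.5751 0.1963 0.1256] [283. 135.]
```

View pics/c4.png

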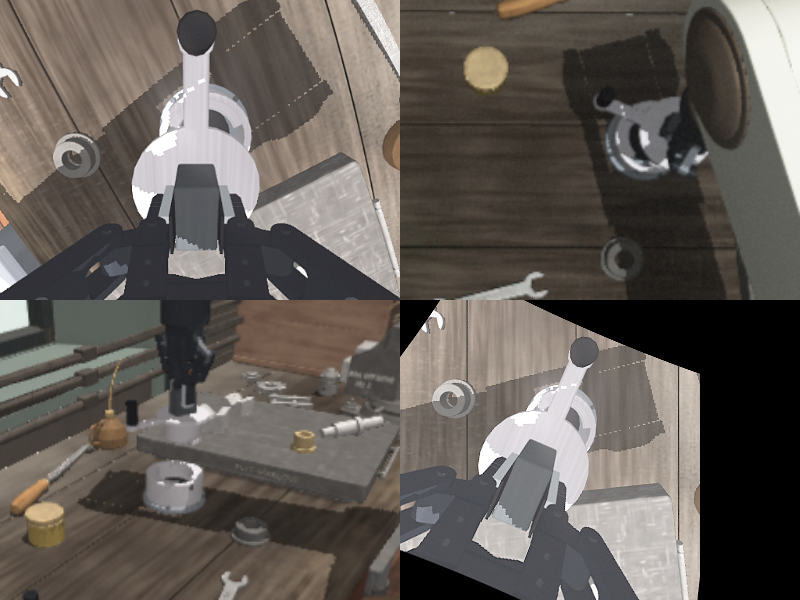

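The lid is held level over the pot, knob at about 66.5 deg. I'll refine both centres by fitting circles to the rim and cap edges in the saved wrist picture.

Run:
```python
from h import *
import pickle
from scipy.optimize import least_squares
w,_=pickle.load(open("w3.pkl","rb"))
def fit(c,z,r,angs):
    h=.07;n=1400;g=cv2.GaussianBlur(cv2.cvtColor(rect(w,c[0],c[1],z,h,n),cv2.COLOR_BGR2GRAY),(0,0),5).astype(float)
    P=[]
    for a in np.deg2rad(angs):
        rr=np.arange(r-.005,r+.005,1e-4); u=(rr*np.cos(a)+h)/(2*h)*(n-1); v=(h-rr*np.sin(a))/(2*h)*(n-1)
        d=-np.gradient(g[v.astype(int),u.astype(int)]); k=d.argmax()
        if d[k]>1: P.append([c[0]+rr[k]*np.cos(a),c[1]+rr[k]*np.sin(a)])
    P=np.array(P); s=least_squares(lambda x:np.hypot(*(P-x[:2]).T)-x[2],[*c,r],loss="soft_l1",f_scale=5e-4)
    print(len(P),s.x.round(4),np.median(abs(s.fun)).round(5))
fit((.551,.2176),.053,.05,range(150,330,2))
fit((.479,.407),.044,.044,[*range(-70,70,2),*range(110,250,2),*range(250,290,2)])
```

```text
90 [0.5516 0.2175 0.05  ] 0.00022
160 [0.4788 0.4068 0.0437] 0.00024
```

Emit:
jog_arm(moves=[0, 0, 0, 0.6, 0.9, 0, 255, 0, 0, 0, 0, 0, 2, 255, 0, 0, 0, 0, 0, 2, 255, 0, 0, 0, 0, 0, 1.5, 255, 0, 0, 0, 0, 0, 0, 255])

```text
time: 10.25
tcp_pos: [0.5516, 0.2185, 0.1322]
tcp_rot: [-2.627, -1.721, 0.005]
force: [-0.5, 0.3, -3.7]
gripper_width: 0.0232
grip_force: 43.2
```

Emit:
jog_arm(moves=[0, 0, 0, 0, 0, 0, 255, 0, 0, 0, 0, 0, 0, 255])

```text
time: 10.45
tcp_pos: [0.5527, 0.2189, 0.1354]
tcp_rot: [2.628, 1.721, 0.002]
force: [-0.4, -0.7, -3.4]
gripper_width: 0.023
grip_force: 43.2
```

Emit:
jog_arm(moves=[0, 0, 0, 0, -0.05, 0.5, 255, 0, 0, 0, 0, 0, 0.5, 255, 0, 0, 0, 0, 0, 0.3, 255, 0, 0, 0, 0, 0, 0.3, 255, 0, 0, 0, 0, 0, 0, 255])

```text
time: 10.95
tcp_pos: [0.5518, 0.2189, 0.118]
tcp_rot: [2.628, 1.721, -0.0]
force: [1.2, 0.1, -4.2]
gripper_width: 0.0234
grip_force: 43.2
```

Emit:
jog_arm(moves=[0, 0, 0, 0, 0, 0.3, 255, 0, 0, 0, 0, 0, 0.3, 255, 0, 0, 0, 0, 0, 0.3, 255, 0, 0, 0, 0, 0, 0.3, 255, 0, 0, 0, 0, 0, 0, 255])

```text
time: 11.45
tcp_pos: [0.5517, 0.2189, 0.1059]
tcp_rot: [2.628, 1.721, -0.0]
force: [3.0, -0.9, -5.0]
gripper_width: 0.023
grip_force: 42.9
```

Emit:
jog_arm(moves=[0, 0, 0, 0, 0.08, 0.2, 255, 0, 0, 0, 0, 0, 0.2, 255, 0, 0, 0, 0, 0, 0, 255])

```text
time: 11.75
tcp_pos: [0.5521, 0.2186, 0.1019]
tcp_rot: [-2.628, -1.721, 0.001]
force: [0.4, -0.7, -2.5]
gripper_width: 0.0231
grip_force: 43.3
```

Emit:
jog_arm(moves=[0, 0, 0, 0, 0, 0.1, 255, 0, 0, 0, 0, 0, 0, 255])

```text
time: 11.95
tcp_pos: [0.5523, 0.2187, 0.1012]
tcp_rot: [-2.628, -1.721, 0.0]
force: [-0.8, -0.6, -3.6]
gripper_width: 0.0237
grip_force: 43.2
```

Emit:
jog_arm(moves=[0, 0, 0, 0, 0, 0.15, 255, 0, 0, 0, 0, 0, 0, 255, 0, 0, 0, 0, 0, 0, 255])

```text
time: 12.25
tcp_pos: [0.5524, 0.2186, 0.0998]
tcp_rot: [-2.628, -1.721, 0.0]
force: [0.9, -0.1, -4.1]
gripper_width: 0.0232
grip_force: 43.2
```

Emit:
jog_arm(moves=[0, 0, 0, 0, 0, 0.15, 255, 0, 0, 0, 0, 0, 0, 255, 0, 0, 0, 0, 0, 0, 255])

```text
time: 12.55
tcp_pos: [0.5525, 0.2187, 0.0988]
tcp_rot: [2.628, 1.721, 0.001]
force: [-2.7, -0.1, 3.9]
gripper_width: 0.0231
grip_force: 44.1
```

Emit:
jog_arm(moves=[0, 0, 0, 0, 0, 0.1, 255, 0, 0, 0, 0, 0, 0, 255, 0, 0, 0, 0, 0, 0, 255])

```text
time: 12.85
tcp_pos: [0.5526, 0.2188, 0.0984]
tcp_rot: [2.628, 1.721, 0.002]
force: [-5.4, -1.6, 13.8]
gripper_width: 0.0234
grip_force: 45.4
```

The pad is felt at underside height of about 28.7 mm. I'll ease off, release, rise, and move over the knob.

Emit:
jog_arm(moves=[0, 0, 0, 0, 0, -0.1, 255, 0, 0, 0, 0, 0, 0, 120, 0, 0, 0, 0, 0, 0, 60, 0, 0, 0, 0, 0, 0, 60, 0, 0, 0, 0, 0, 0, 60])

```text
time: 13.35
tcp_pos: [0.5524, 0.2186, 0.0982]
tcp_rot: [-2.628, -1.721, 0.0]
force: [-0.1, 0.8, -0.4]
gripper_width: 0.0654
grip_force: 0.0
```

Emit:
jog_arm(moves=[0, 0, 0, 0, 0, -2, 60, 0, 0, 0, 0, 0, -4, 60, 0, 0, 0, 0, 0, -4, 60, 0, 0, 0, 0, 0, 0, 60, 0, 0, 0, 0, 0, 0, 60])

```text
time: 13.85
tcp_pos: [0.5527, 0.2187, 0.199]
tcp_rot: [2.628, 1.721, 0.002]
force: [0.3, -0.5, -0.3]
gripper_width: 0.0656
grip_force: 0.0
```

Run:
```python
from h import *
import pickle
w=eyes.get_image("wrist"); s=ctrl.state(); print(s["tcp_pos"],s["tcp_rot"],s["force"],s["gripper_width"])
for q in("lid","lid_boss","lid_knob"):
    for r in nets.tip_of(q,w)[:2]: print(q,round(r["p"],2),np.round(r["location"],4),proj(w,r["location"]).round())
cv2.imwrite("pics/k.png",np.hstack([cv2.resize(w["frame"],(480,360)),rect(w,.5706,.261,.1107,.09,360)[:,40:]]))
```

```text
[0.55226266 0.21858021 0.19775688] [-2.62777455e+00 -1.72126388e+00  6.03164989e-04] [-0.11448898 -0.00958792 -0.69781508] 0.06527667670516273
lid 0.58 [0.5506 0.2162 0.0323] [250. 176.]
lid_boss 0.85 [0.5509 0.2144 0.0946] [251. 200.]
lid_knob 0.73 [0.5909 0.3    0.1004] [255.  68.]
```

View pics/k.png

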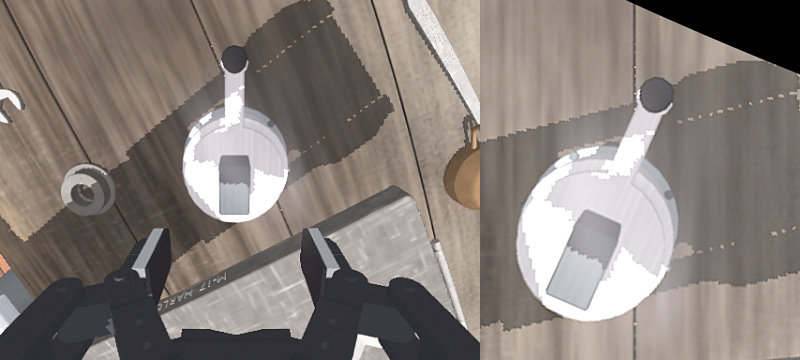

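The lid sits in the pot with the knob at (0.589, 0.304), 93 mm along tool x. I'll straddle the knob with the fingers about 32 mm apart.

Emit:
jog_arm(moves=[0, 0, 0, 4.7, 0, 0, 160, 0, 0, 0, 4.6, 0, 0, 160, 0, 0, 0, 0, 0, 3, 160, 0, 0, 0, 0, 0, 3, 160, 0, 0, 0, 0, 0, 0, 160])

```text
time: 14.55
tcp_pos: [0.5877, 0.3034, 0.1331]
tcp_rot: [-2.626, -1.721, 0.012]
force: [-0.0, -0.9, -0.8]
gripper_width: 0.0318
grip_force: 0.0
```

Emit:
jog_arm(moves=[0, 0, 0, 0, 0, 2, 160, 0, 0, 0, 0, 0, 1.4, 160, 0, 0, 0, 0, 0, 1, 160, 0, 0, 0, 0, 0, 0, 160, 0, 0, 0, 0, 0, 0, 160])

```text
time: 15.05
tcp_pos: [0.5898, 0.3039, 0.095]
tcp_rot: [-2.628, -1.721, -0.001]
force: [0.3, -0.4, -0.1]
gripper_width: 0.0316
grip_force: 0.0
```

Emit:
jog_arm(moves=[0, 0, 0, 0, 0.6, 0, 160, 0, 0, 0.06, -0.02, 0.57, 0, 160, 0, 0, 0.06, -0.02, 0.57, 0, 160, 0, 0, 0.06, -0.02, 0.57, 0, 160, 0, 0, 0.06, -0.02, 0.57, 0, 160])

```text
time: 15.55
tcp_pos: [0.6154, 0.2897, 0.0952]
tcp_rot: [-2.817, -1.391, -0.002]
force: [-0.2, 2.1, 0.2]
gripper_width: 0.0317
grip_force: 0.5
```

```bash
cat > sw.py <<'E'
from h import *
s=ctrl.state(); p=s["tcp_pos"]-[.5516,.2175,0]; Rm=R.from_rotvec(s["tcp_rot"]).as_matrix()
print("r",np.hypot(*p[:2]).round(4),"ang",np.degrees(np.arctan2(p[1],p[0])).round(1),"yaw",np.degrees(np.arctan2(Rm[1,0],Rm[0,0])).round(1),"z",p[2].round(4),"F tool",(Rm.T@s["force"]).round(1),"cross lag", "w",s["gripper_width"].round(4),"t",s["time"])
E
python3 sw.py
```

```text
Traceback (most recent call last):
  File "sw.py", line 3, in <module>
    print("r",np.hypot(*p[:2]).round(4),"ang",np.degrees(np.arctan2(p[1],p[0])).round(1),"yaw",np.degrees(np.arctan2(Rm[1,0],Rm[0,0])).round(1),"z",p[2].round(4),"F tool",(Rm.T@s["force"]).round(1),"cross lag", "w",s["gripper_width"].round(4),"t",s["time"])
                                                                                                                                                                                                                       ^^^^^^^^^^^^^^^^^^^^^^^^
AttributeError: 'float' object has no attribute 'round'
```

Emit:
jog_arm(moves=[0, 0, 0.06, -0.06, 0.57, 0, 160, 0, 0, 0.06, -0.06, 0.57, 0, 160, 0, 0, 0.06, -0.06, 0.57, 0, 160, 0, 0, 0, 0, 0, 0, 160])

```text
time: 15.95
tcp_pos: [0.6273, 0.2768, 0.0951]
tcp_rot: [2.93, 1.133, 0.002]
force: [-0.2, 0.3, -0.0]
gripper_width: 0.032
grip_force: 0.0
```

```bash
sed -i 's/s\["gripper_width"\].round(4)/s["gripper_width"]/; s/"cross lag", //' sw.py; python3 sw.py
```

```text
r 0.0962 ang 38.1 yaw 42.3 z 0.0951 F tool [ 0.1 -0.4  0. ] w 0.03202604996360212 t 15.95
```

Emit:
jog_arm(moves=[0, 0, 0.05, -0.05, 0.48, 0, 160, 0, 0, 0.05, -0.05, 0.48, 0, 160, 0, 0, 0, 0, 0, 0, 160])

```text
time: 16.25
tcp_pos: [0.6324, 0.2692, 0.0948]
tcp_rot: [-2.982, -0.988, -0.001]
force: [0.7, 0.9, 0.1]
gripper_width: 0.0318
grip_force: 0.0
```

```bash
python3 sw.py
```

```text
r 0.0959 ang 32.6 yaw 36.7 z 0.0948 F tool [ 1.1 -0.3 -0.1] w 0.03180766652730106 t 16.25
```

Emit:
jog_arm(moves=[0, 0, 0.05, -0.05, 0.48, 0, 160, 0, 0, 0.05, -0.05, 0.48, 0, 160, 0, 0, 0, 0, 0, 0, 160])

```text
time: 16.55
tcp_pos: [0.6369, 0.261, 0.0946]
tcp_rot: [-3.027, -0.839, -0.001]
force: [-0.3, -0.0, -0.5]
gripper_width: 0.0318
grip_force: 0.0
```

Emit:
jog_arm(moves=[0, 0, 0.04, -0.04, 0.38, 0, 160, 0, 0, 0, 0, 0, 0, 160])

```text
time: 16.75
tcp_pos: [0.6383, 0.2577, 0.0945]
tcp_rot: [-3.043, -0.78, -0.0]
force: [-0.2, -0.3, 0.7]
gripper_width: 0.0323
grip_force: 0.0
```

```bash
python3 sw.py
python3 - <<'E'
from h import *
w=eyes.get_image("wrist")
for q in("lid_boss","lid_knob"):
    for r in nets.tip_of(q,w)[:2]: print(q,round(r["p"],2),np.round(r["location"],4))
E
```

```text
r 0.0956 ang 24.9 yaw 28.8 z 0.0945 F tool [-0.3  0.2 -0.7] w 0.032301555046097406 t 16.75
lid_boss 0.71 [0.6378 0.2595 0.0975]
lid_knob 0.81 [0.6367 0.2614 0.0982]
lid_knob 0.53 [5.51e-01 2.18e-01 3.00e-04]
```

Emit:
jog_arm(moves=[0, 0, 0.05, -0.04, 0.48, 0, 160, 0, 0, 0.05, -0.04, 0.48, 0, 160, 0, 0, 0, 0, 0, 0, 160])

```text
time: 17.2
tcp_pos: [0.642, 0.2486, 0.0944]
tcp_rot: [-3.079, -0.624, -0.0]
force: [-0.5, 0.4, -0.7]
gripper_width: 0.0318
grip_force: 0.0
```

Emit:
jog_arm(moves=[0, 0, 0.04, -0.03, 0.38, 0, 160, 0, 0, 0, 0, 0, 0, 160])

```text
time: 17.4
tcp_pos: [0.6432, 0.2452, 0.0944]
tcp_rot: [-3.09, -0.564, -0.0]
force: [-0.3, 2.1, 0.3]
gripper_width: 0.0314
grip_force: 0.3
```

```bash
python3 sw.py
```

```text
r 0.0957 ang 16.8 yaw 20.7 z 0.0944 F tool [ 0.5 -2.  -0.3] w 0.03144528183883337 t 17.4
```

Emit:
jog_arm(moves=[0, 0, 0.03, -0.02, 0.29, 0, 160, 0, 0, 0, 0, 0, 0, 160])

```text
time: 17.6
tcp_pos: [0.644, 0.2423, 0.0943]
tcp_rot: [-3.099, -0.516, 0.0]
force: [0.2, 1.2, -0.1]
gripper_width: 0.0317
grip_force: 0.7
```

Emit:
jog_arm(moves=[0, 0, 0.03, -0.02, 0.29, 0, 160, 0, 0, 0, 0, 0, 0, 160])

```text
time: 17.8
tcp_pos: [0.6447, 0.2392, 0.0943]
tcp_rot: [3.107, 0.467, -0.001]
force: [-1.1, 0.3, 0.2]
gripper_width: 0.0319
grip_force: 0.5
```

```bash
python3 sw.py
```

```text
r 0.0956 ang 13.1 yaw 17.1 z 0.0943 F tool [-0.9 -0.6 -0.2] w 0.03194716302505911 t 17.8
```

Emit:
jog_arm(moves=[0, 0, 0.03, -0.02, 0.29, 0, 160, 0, 0, 0, 0, 0, 0, 160])

```text
time: 18.0
tcp_pos: [0.6453, 0.2363, 0.0942]
tcp_rot: [3.113, 0.42, -0.001]
force: [-1.6, 0.9, 1.2]
gripper_width: 0.0319
grip_force: 0.6
```

Emit:
jog_arm(moves=[0, 0, 0.03, -0.02, 0.29, 0, 160, 0, 0, 0, 0, 0, 0, 160])

```text
time: 18.2
tcp_pos: [0.646, 0.2335, 0.0942]
tcp_rot: [-3.119, -0.373, 0.0]
force: [-2.2, 1.7, -1.2]
gripper_width: 0.0318
grip_force: 0.8
```

```bash
python3 sw.py
```

```text
r 0.0957 ang 9.6 yaw 13.6 z 0.0942 F tool [-1.8 -2.1  1.2] w 0.0318165436889159 t 18.2
```

Emit:
jog_arm(moves=[0, 0, 0.03, -0.02, 0.29, 0, 160, 0, 0, 0, 0, 0, 0, 160])

```text
time: 18.4
tcp_pos: [0.6463, 0.2308, 0.0942]
tcp_rot: [-3.124, -0.326, 0.001]
force: [-3.0, 2.6, -0.7]
gripper_width: 0.0319
grip_force: 1.6
```

Emit:
jog_arm(moves=[0, 0, 0.02, -0.01, 0.19, 0, 160, 0, 0, 0, 0, 0, 0, 160])

```text
time: 18.6
tcp_pos: [0.6465, 0.2292, 0.0941]
tcp_rot: [-3.127, -0.296, 0.001]
force: [-3.6, 3.2, -0.9]
gripper_width: 0.0321
grip_force: 2.2
```

```bash
python3 sw.py
```

```text
r 0.0956 ang 7.0 yaw 10.8 z 0.0941 F tool [-3.  -3.8  0.9] w 0.03210024247559615 t 18.6
```

Emit:
jog_arm(moves=[0, 0, 0.02, -0.04, 0.19, 0, 160, 0, 0, 0, 0, 0, 0, 160])

```text
time: 18.8
tcp_pos: [0.6465, 0.2274, 0.0942]
tcp_rot: [-3.13, -0.265, 0.001]
force: [-4.9, 5.4, -2.0]
gripper_width: 0.032
grip_force: 2.9
```

Emit:
jog_arm(moves=[0, 0, 0.02, -0.03, 0.19, 0, 160, 0, 0, 0, 0, 0, 0, 160])

```text
time: 19.0
tcp_pos: [0.6464, 0.2256, 0.0941]
tcp_rot: [-3.132, -0.234, 0.001]
force: [-5.5, 6.2, -1.5]
gripper_width: 0.0316
grip_force: 3.5
```

```bash
python3 sw.py
```

```text
r 0.0952 ang 4.9 yaw 8.5 z 0.0941 F tool [-4.5 -6.9  1.5] w 0.03155227541700956 t 19.0
```

Emit:
jog_arm(moves=[0, 0, 0.01, -0.02, 0.1, 0, 160, 0, 0, 0, 0, 0, 0, 160])

```text
time: 19.2
tcp_pos: [0.6463, 0.2248, 0.0941]
tcp_rot: [-3.133, -0.219, 0.001]
force: [-4.7, 7.5, -1.9]
gripper_width: 0.0321
grip_force: 4.1
```

```bash
python3 sw.py
```

```text
r 0.095 ang 4.4 yaw 8.0 z 0.0941 F tool [-3.6 -8.1  1.9] w 0.03209426163867755 t 19.2
```

The knob reads 8.1 N, so it is firmly tight. I'll back off to the middle of the gap, then rise clear.

Emit:
jog_arm(moves=[0, 0, 0, 0, -0.35, 0, 160, 0, 0, 0, 0, -0.35, 0, 160, 0, 0, 0, 0, 0, 0, 130, 0, 0, 0, 0, 0, 0, 130, 0, 0, 0, 0, 0, 0, 130])

```text
time: 19.7
tcp_pos: [0.6459, 0.2309, 0.0944]
tcp_rot: [3.134, 0.219, 0.0]
force: [0.2, -0.4, 0.4]
gripper_width: 0.0419
grip_force: 0.0
```

Emit:
jog_arm(moves=[0, 0, 0, 0, 0, -1.5, 130, 0, 0, 0, 0, 0, -3, 130, 0, 0, 0, 0, 0, -4, 130, 0, 0, 0, 0, 0, -3, 130, 0, 0, 0, 0, 0, 0, 130])

```text
time: 20.2
tcp_pos: [0.6471, 0.2313, 0.2159]
tcp_rot: [-3.133, -0.219, -0.013]
force: [-0.5, 0.6, 0.6]
gripper_width: 0.042
grip_force: 0.0
```

Emit:
jog_arm(moves=[0, 0, 0, -4, 0, 0, 130, 0, 0, 0, -3, 0, 0, 130, 0, 0, 0, 0, 0, 0, 130])

```text
time: 20.5
tcp_pos: [0.5739, 0.2212, 0.2105]
tcp_rot: [-3.134, -0.22, -0.0]
force: [0.2, 0.8, 0.8]
gripper_width: 0.0417
grip_force: 0.0
```

```bash
python3 sw.py
python3 - <<'E'
from h import *
w=eyes.get_image("wrist"); s=eyes.get_image("scene")
for n,im in(("w",w),("s",s)):
  for q in("lid","lid_boss","lid_knob"):
    for r in nets.tip_of(q,im)[:2]: print(n,q,round(r["p"],2),np.round(r["location"],4))
cv2.imwrite("pics/end.png",np.hstack([cv2.resize(w["frame"],(400,300)),cv2.resize(s["frame"][60:240,180:420],(400,300))]))
E
```

```text
r 0.0226 ang 9.4 yaw 8.0 z 0.2105 F tool [ 0.3 -0.8 -0.8] w 0.041721246643036065 t 20.5
w lid 0.82 [0.5516 0.2187 0.0287]
w lid_boss 0.9 [0.5508 0.2096 0.0957]
w lid_knob 0.67 [0.6455 0.2299 0.0955]
s lid 0.59 [0.5504 0.2141 0.0286]
s lid 0.57 [0.3886 0.6108 0.0008]
s lid_boss 0.98 [0.5525 0.2121 0.0946]
s lid_boss 0.94 [0.3887 0.6091 0.0664]
s lid_knob 0.72 [0.6427 0.2317 0.093 ]
s lid_knob 0.66 [0.4834 0.6281 0.0632]
```

View pics/end.png

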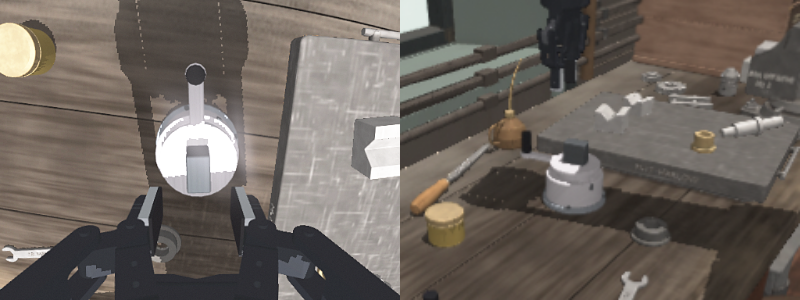

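The picture shows the lid level in the pot, with the knob at about 8 deg, some 58 deg clockwise from where it went in. The gripper is clear and the bystanders haven't moved, so I'll hand in.

```bash
python3 -c "
from rig import ctrl; print(ctrl.hand_in())"
```

```text
the job is handed in; nothing more can be done
None
```

The lid is in the pot, turned about 58° clockwise to firmly tight (about 8 N at the knob) and released; the job is handed in, but the hand-in returned no verdict.

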